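# Find the blind hole and hold the valve block hole-up over the pan

## Task

The square aluminium valve block lies flat on the bench; only one of its four thin edges has a blind hole: find it by looking or feeling, and stand the block upright on the opposite thin edge, hole up, on the bench so that it stands by itself with the gripper off it. Then pick it up again and finish while holding it still in the gripper, hole straight up, about a hand's breadth above the middle of the steel pan, so the mechanic can drop a valve ball in: do not put it down or let go at the end. Leave the nozzles, tools, jar and rings where they are.

Things in the scene. Friction and masses are not known exactly. Their poses are not given: they have to be found in the camera images.
- block: square aluminium plate 56 x 56 x 26 mm, about 0.2 kg, lying on a square face, turned any way. One of its four 26 mm wide edges has a blind hole in its middle, 14 mm across, 34 mm deep; the others are plain. Origin: centre of the edge across from the hole; z runs from there to the hole edge and out of the hole (level at the start); x across the thickness, y across the width
- block_hole (a point): centre of the mouth of the block's blind hole, 56 mm from the block's origin along its z; same axes as the block
- pan: the parts pan: open steel tray, fixed, 150 (x) x 110 (y) x 30 mm high outside, walls 3 mm; left or right of the block; origin under its centre at bench height
- rack: blue nozzle rack: fixed block 150 (x) x 110 (y) x 30 mm high, two nozzles stand in it at its far half; its top is 30 mm, the nozzles' 60 mm above the bench; on the other side from the pan; origin under its centre at bench height
- peg_tip (a point): top end of a fixed upright steel peg, 9 mm diameter, that rises 20 mm out of the rack's top on the robot's side; it fits loosely into the blind hole and may be used to feel for it (not required)
- nozzle1: bystander: brass nozzle body, 50 mm tall, 26 mm wide, standing in a rack hole; origin at its foot
- nozzle2: bystander: steel nozzle body, as nozzle1
- screwdriver: bystander: screwdriver lying beyond the block; origin at its middle
- wrench: bystander: flat steel wrench lying beyond the block; origin at its middle
- jar: bystander: small amber jar with red cap, 50 mm diameter, 50 mm tall, beyond the block; origin at its foot
- socket: bystander: steel sleeve, 26 mm diameter, 26 mm tall, standing on the robot's side of the block; origin at its foot
- collar: bystander: dark ring, 38 mm diameter, 14 mm tall, lying on the robot's side of the block; origin at its foot
Things that resemble listed ones, but are neither listed nor needed, are in the scene too. Several things have the shape of the block; the one meant has the colours described above.

How it is judged:
By the outcome, as a careful person would: the job done as asked, in the order asked, and still so for the second after the job is handed in, while the arm keeps its last pose, push and grip.
It also fails if it takes over 53 s, if anything falls off the work surface, if the arm or the gripper's body presses on something with over 40 N, if the wrist force passes 120 N, or if a joint passes its speed limit or range.

## Robot

A 7-joint arm with a two-finger parallel gripper is mounted at the origin on the work surface. World frame = base frame: x ahead of the robot, y to its left, z up, the work surface at z = 0. Lengths are in m, angles in rad, forces in N, time in s.
With the tool pointing down it reaches from about 0.4 to 0.85 m from the base axis. Payload 4.4 kg.
Tool frame: the origin (TCP) lies where the fingers leave the gripper's body, on its centre line; the fingertips stand 97 mm ahead of it and the grasp point (between the pads) lies 78 mm ahead of it; z points along the fingers, y is the line along which they close (so a half turn about z gives the same grasp; the last joint's range is limited). The gripper opens to 94 mm and grips with 3 to 60 N. Pads are 16 mm wide; open, the fingers measure 119 mm over their backs; the gripper's body (75 mm by 177 mm) begins 78 mm behind the grasp point.
Start: joints at [-1.307, 0.628, 0.038, 1.517, -0.027, 0.996, -0.02], TCP at [0.21, 0.615, 0.303] pointing down, gripper open.
Joint ranges: [-3.06, 3.06], [-0.37, 2.12], [-1.25, 1.32], [0.18, 2.47], [-1.1, 4.24], [0.23, 1.98], [-2.94, 2.94]. Speed limits (rad/s): [2.57, 2.57, 3.14, 3.14, 3.14, 3.14, 3.14].

## Interface

Orientations are given as a unit quaternion [x, y, z, w].
In Python, from plant import robot gives the robot as it stands.
- The arm moves only by the tool step_arm, never from a script. Its argument "series" is a list of rows, each a list of 7 numbers: the turn, a rotation vector about the tool's x, y, z in rad, then the shift along the tool's x, y, z in cm, then the opening, from 0 (shut) to 1 (fully open). In form: [[rx, ry, rz, dx, dy, dz, hand], ...]. A call has 1 to 12 rows; each row is the pose to reach, as a shift and turn from the pose commanded when the call began, along the tool's axes at that moment; what a row does not reach only later rows make up. A row lasts 1/8 s, in which the tool goes at most 62.5 mm and 10.7 degrees, less where a joint would pass 70% of its speed; a pose out of reach is approached as far as the arm can. A call with a gripper value outside its range is refused whole. The fingers move at their own pace and stop on an object; the grip force is fixed at half the most. Time passes only in rows, so rows that repeat a pose let the fingers close. It gives the time, the measured TCP pose, the force, the opening and the grip force at its end, in the units of the state.
- robot.state(): the state, without advancing time (a new reading comes with each control period).
- robot.snapshot(name): name is "side" or "top" or "wrist"; returns a dict with "frame" (480x640x3 uint8, red, green, blue), "range_z" (480x640 float32, m along the optical axis (not along the pixel's ray), 0 where there is no reading), "fx", "fy", "cx", "cy" (pixels), "R" (3x3) and "t" (3): a world point X has camera coordinates R X + t. Camera axes: x right, y down, z forward; pixel columns grow to the right and rows downward; lengths in m; the calibration is good to about 2 mm. A picture is of the moment at which its call begins.
- robot.hand_in(): hands the job in; it is judged then, once.
The state is a dict: "t": time; "qpos": joint angles; "joint_velocities": joint speeds; "joint_torque": joint torques, N m; "position": TCP position; "orientation": TCP orientation; "force": force on the tool from outside, world axes, zero at the start; "ft_torque": the same for the moment, N m; "grip_width": finger opening in m; "grasp_force": force on a finger pad.
Only numpy, scipy, OpenCV 4.12 (cv2) and the standard library are available. Lean on these libraries where they do the work, as an engineer would, in place of code of your own. Each camera call takes 0.05 s, during which the arm holds its last target. There are 200 camera calls.

## Working session

There is one attempt and no reset: what is moved stays moved. The work goes in short steps, Python scripts to look and compute and a tool call to move; the robot and the scene stay as the last step left them, time stands still between calls to the robot, and variables do not carry over. Pictures are saved under pics/ and viewed, at most 10 in all, crops included, and the job is handed in when it is done.

Besides the shell and the picture viewer there is one more tool, called after "Emit:" as name(argument=value, ...) on one line, values as JSON. step_arm: Moves the arm, as the interface text tells. Its arguments: {"type":"object","properties":{"series":{"type":"array"}},"required":["series"]}

```bash
mkdir -p pics; cat > h.py <<'E'
import numpy as np, cv2
from plant import robot
from scipy.spatial.transform import Rotation as Ro
def snap(n,f=None):
    s=robot.snapshot(n)
    if f: cv2.imwrite('pics/'+f,s['frame'][:,:,::-1])
    return s
def ray(s,u,v,h):
    R=s['R'];c=-R.T@s['t'];d=R.T@np.array([(u-s['cx'])/s['fx'],(v-s['cy'])/s['fy'],1]);return c+d*(h-c[2])/d[2]
def pt(s,u,v):
    z=s['range_z'][int(v),int(u)];p=np.array([(u-s['cx'])/s['fx']*z,(v-s['cy'])/s['fy']*z,z]);return s['R'].T@(p-s['t'])
def proj(s,X):
    p=s['R']@np.array(X)+s['t'];return np.array([s['fx']*p[0]/p[2]+s['cx'],s['fy']*p[1]/p[2]+s['cy']])
E
python3 - <<'E'
from h import *
a=snap('top','top.png');b=snap('side','side.png')
for s in(a,b):print(-s['R'].T@s['t'],s['R'][2],s['fx'],s['cx'],s['cy'])
st=robot.state();print({k:np.round(v,3) for k,v in st.items()})
E
```

```text
[0.50514997 0.00914258 1.20348348] [ 0.04450154 -0.00622869 -0.9989899 ] 596.9579706112148 316.26588335254763 246.5009134132029
[0.28160907 0.79237201 0.56855836] [ 0.30550211 -0.80992353 -0.50069186] 593.4111659637358 315.7272857385946 235.1517156131072
{'t': np.float64(0.1), 'qpos': array([-1.307,  0.629,  0.038,  1.518, -0.027,  0.996, -0.02 ]), 'joint_velocities': array([ 0.002, -0.003,  0.001, -0.003, -0.   ,  0.001, -0.001]), 'joint_torque': array([ 2.0000e-03, -5.5080e+01,  1.1470e+00, -1.8712e+01, -5.2000e-02,
        1.9000e-02,  0.0000e+00]), 'position': array([0.21 , 0.615, 0.302]), 'orientation': array([ 0.164,  0.986, -0.001, -0.   ]), 'force': array([ 0.246, -0.156, -0.331]), 'ft_torque': array([-0.006,  0.015, -0.015]), 'grasp_force': np.float64(0.0), 'grip_width': np.float64(0.094)}
```

View pics/top.png

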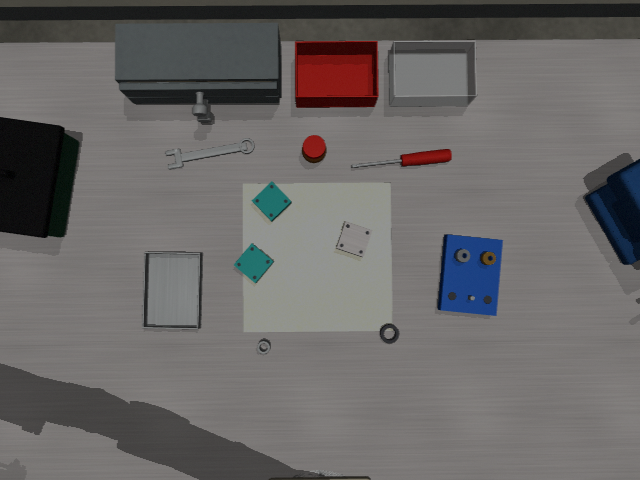

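View pics/side.png

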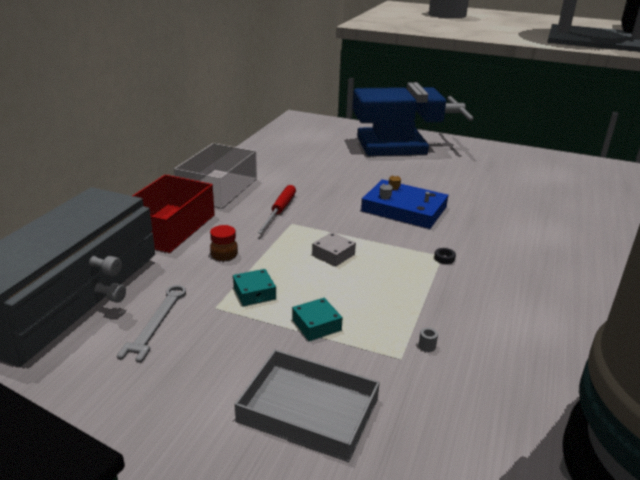

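The top view shows the grey block at (353,239), two teal look-alikes at (272,201) and (254,263), the steel pan at (173,290) with another tray at (432,75), and the rack at (470,275). In the side view the block is at (334,248). The grey one fits "aluminium" and the teal ones don't; I'll confirm that and look for the hole in an enlarged crop.

```bash
cat > m.py <<'E'
from h import *
a=snap('top');b=snap('side')
c1=cv2.resize(a['frame'][210:270,323:383],(400,400),interpolation=cv2.INTER_CUBIC)
c2=cv2.resize(b['frame'][218:278,304:364],(400,400),interpolation=cv2.INTER_CUBIC)
cv2.imwrite('pics/crop.png',np.hstack([c1,c2])[:,:,::-1])
# block top by range: height map
def hts(s):
    v,u=np.mgrid[:480,:640];z=s['range_z'];P=np.stack([(u-s['cx'])/s['fx']*z,(v-s['cy'])/s['fy']*z,z],-1)
    return (P-s['t'])@s['R']
W=hts(a)
m=np.zeros((480,640),bool);m[212:268,325:382]=1
for lo,hi in((.018,.04),):
    k=(m&(W[...,2]>lo)&(W[...,2]<hi)).astype(np.uint8)
    p=W[k>0];print(len(p),p.mean(0),np.percentile(p[:,2],[5,50,95]))
    r=cv2.minAreaRect((p[:,:2]*1000).astype(np.float32));print(r)
# two-view check of the block via colour + rays: sheet median z
print('sheet z',np.median(W[300:320,260:380,2]))
V=hts(b)
q=V[(np.abs(V[...,0]-p[:,0].mean())<.045)&(np.abs(V[...,1]-p[:,1].mean())<.045)&(V[...,2]>.018)&(V[...,2]<.04)]
print(len(q),q.mean(0),np.median(q[:,2]),cv2.minAreaRect((q[:,:2]*1000).astype(np.float32)))
for n,(u0,u1,v0,v1) in dict(pan=(135,212,240,340),rack=(430,510,228,322)).items():
    w=W[v0:v1,u0:u1].reshape(-1,3);w=w[(w[:,2]>.015)&(w[:,2]<.034)]
    print(n,len(w),np.percentile(w[:,2],[5,50,95]),cv2.minAreaRect((w[:,:2]*1000).astype(np.float32)))
E
python3 m.py
```

```text
808 [ 0.57247765 -0.07350444  0.02548162] [0.02181306 0.02548545 0.0290076 ]
((572.6795654296875, -73.57833862304688), (55.97392654418945, 56.48918533325195), 70.83698272705078)
sheet z -2.3509885077697186e-05
661 [ 0.57236374 -0.06821374  0.02475336] 0.025328795551736484 ((573.7786254882812, -72.23336791992188), (60.053871154785156, 59.0839958190918), 71.58334350585938)
pan 680 [0.01655591 0.027629   0.03235175] ((474.20263671875, 287.0375061035156), (111.62183380126953, 150.2928466796875), 88.60963439941406)
rack 3972 [0.02478922 0.0291216  0.03272065] ((499.70098876953125, -303.5748596191406), (112.40209197998047, 150.39125061035156), 84.00245666503906)
```

View pics/crop.png

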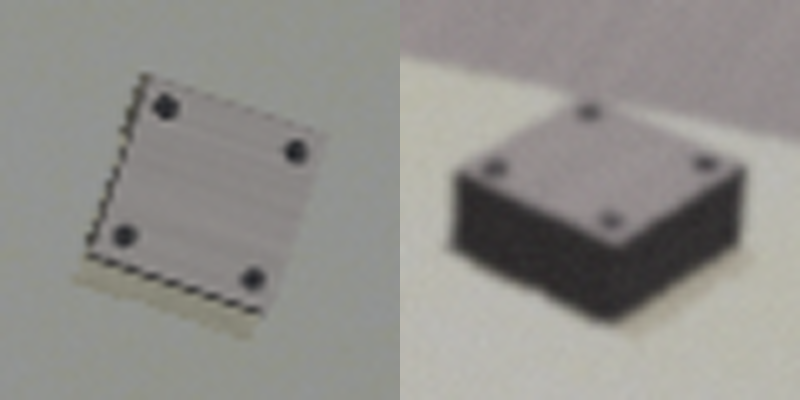

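The crop confirms the grey, four-screw square plate. Its two visible edges are in shadow, so I'll brighten the side view. At this brightness I can't see a hole in the left (+y) or right (-x) edge.

```bash
python3 - <<'E'
from h import *
b=[snap('side')['frame'].astype(np.float32) for _ in range(8)]
f=np.mean(b,0)[215:282,300:368]
f=np.clip((f-20)*3.2,0,255).astype(np.uint8)
w=snap('wrist')
print(-w['R'].T@w['t'],w['R'][2],w['fx'],w['cx'],w['cy']); print(w['R'])
o=cv2.resize(f,(480,480),interpolation=cv2.INTER_CUBIC)
cv2.imwrite('pics/c2.png',np.hstack([o,cv2.resize(w['frame'],(320,240)).repeat(1,0) if 0 else np.vstack([cv2.resize(w['frame'],(320,240)),np.zeros((240,320,3),np.uint8)])])[:,:,::-1])
E
```

```text
[0.14503108 0.63674727 0.38574813] [ 0.23087346 -0.07887324 -0.96978165] 421.42522950109924 317.68746680337523 236.98632012412526
[[ 3.22747401e-01  9.46485127e-01 -1.42860977e-04]
 [ 9.17895180e-01 -3.12961526e-01  2.43974428e-01]
 [ 2.30873458e-01 -7.88732441e-02 -9.69781655e-01]]
```

View pics/c2.png

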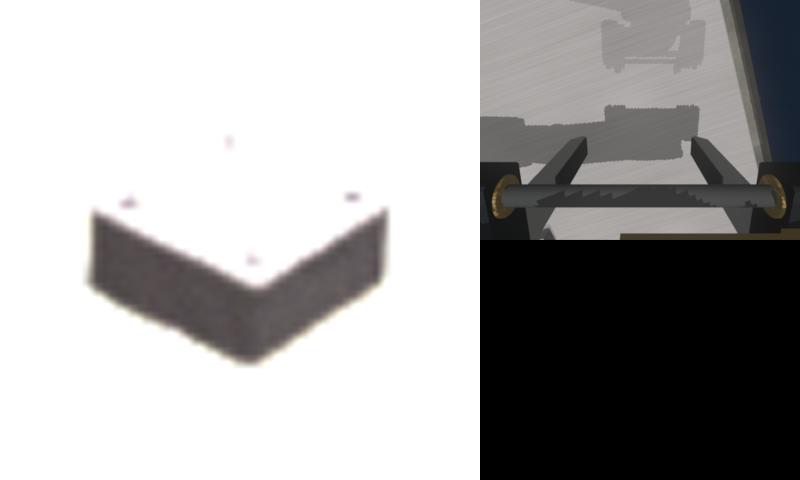

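Both robot-visible edges, left (+y) and right (-x), are plain, so the hole is in the far or the right-hand edge. I'll move the wrist camera beyond the block to look at the far edge.

Emit:
step_arm(series=[[0,0,0.12,-4.6,-3.3,0.4,1],[0,0,0.26,-9.2,-6.6,0.8,1],[0,0,0.4,-13.8,-9.9,1.2,1],[0,0,0.54,-18.4,-13.2,1.6,1],[0,0,0.68,-23,-16.5,2,1],[0,0,0.82,-27.6,-19.8,2.4,1],[0,0,0.96,-32.2,-23.1,2.8,1],[0,0,1.1,-36.8,-26.4,3.2,1],[0,0,1.24,-41.4,-29.7,3.6,1],[0,0,1.38,-46,-33,4,1],[0,0,1.5,-51,-36.5,4.5,1],[0,0,1.56,-56,-40,5,1]])

```text
t: 2.15
position: [0.6119, 0.054, 0.2527]
orientation: [0.811, 0.585, 0.0, -0.0]
force: [1.2, 1.0, -0.2]
grip_width: 0.0939
grasp_force: 0.0
```

```bash
cat >> h.py <<'E'
def st():
    s=robot.state();R=Ro.from_quat(s['orientation']).as_matrix()
    print('t',round(float(s['t']),2),'q',np.round(s['qpos'],3),'p',np.round(s['position'],4),'F',np.round(s['force'],1),'w',round(float(s['grip_width']),4),'gf',round(float(s['grasp_force']),1));print(np.round(R.T,3))
    open('log.txt','a').write(repr([list(map(float,s['qpos'])),list(map(float,s['position'])),list(map(float,s['orientation']))])+'\n')
    return s,R
E
python3 -c "
from h import *
s,R=st();print(R.T@(np.array([.742,-.13,.2])-s['position'])*100)"
```

```text
t 2.15 q [-0.395  0.67   0.433  1.683 -0.35   0.866 -0.137] p [0.6119 0.054  0.2527] F [ 1.2  1.  -0.2] w 0.0939 gf 0.0
[[ 0.315  0.949  0.001]
 [ 0.949 -0.315  0.   ]
 [ 0.001  0.    -1.   ]]
[-13.36468568  18.14629874   5.26488909]
```

Emit:
step_arm(series=[[0,0,0,-3.4,4.5,1.3,1],[0,0,0,-6.7,9,2.6,1],[0,0,0,-10,13.5,4,1],[0,0,0,-13.4,18,5.3,1],[0,0,0,-13.4,18,5.3,1]])

```text
t: 2.78
position: [0.7394, -0.135, 0.1975]
orientation: [0.812, 0.583, -0.002, 0.001]
force: [-1.2, 0.1, 0.0]
grip_width: 0.094
grasp_force: 0.0
```

```bash
python3 - <<'E'
from h import *
s,R=st();w=snap('wrist')
f=w['frame'];c=proj(w,[.573+.0266,-.0735-.0088,.013]);print(c)
g=np.clip(f.astype(float)*1.5,0,255).astype(np.uint8)
x,y=int(np.clip(c[0]-60,0,520)),int(np.clip(c[1]-60,0,360))
cr=cv2.resize(g[y:y+120,x:x+120],(480,480),interpolation=cv2.INTER_CUBIC)
sm=np.vstack([cv2.resize(f,(320,240)),np.zeros((240,320,3),np.uint8)])
cv2.imwrite('pics/w1.png',np.hstack([cr,sm])[:,:,::-1]);print(x,y)
E
```

```text
t 2.77 q [-0.045  0.921  0.393  1.28  -0.363  1.01   0.075] p [ 0.7394 -0.135   0.1975] F [-1.2  0.1  0. ] w 0.094 gf 0.0
[[ 0.32   0.948 -0.004]
 [ 0.948 -0.32  -0.   ]
 [-0.002 -0.004 -1.   ]]
[ 86.48655647 231.58005926]
26 171
```

View pics/w1.png

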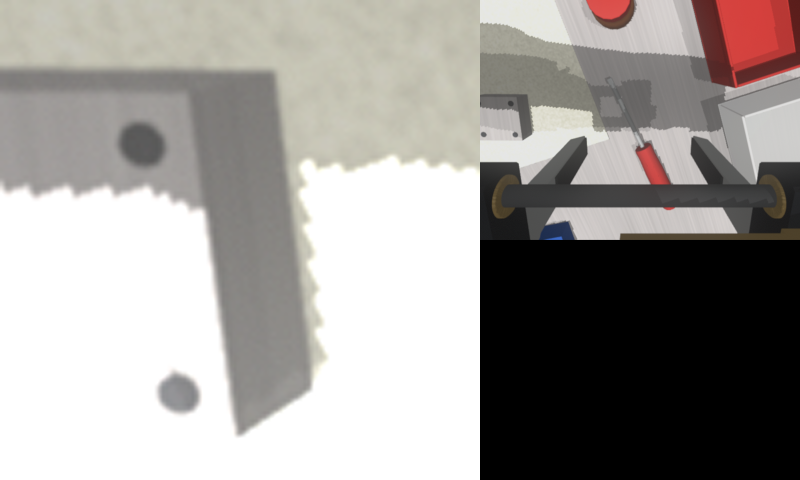

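The enlarged far edge (crop column ~250) is plain, so the hole should be in the edge facing -y, towards the rack. I'll go round with the tool tilted to confirm it. The grasp needs that tilt anyway.

Emit:
step_arm(series=[[0,0.09,0,-3.5,-3.6,0,1],[0,0.18,0,-7,-7.2,0,1],[0,0.27,0,-10.5,-10.8,0,1],[0,0.36,0,-14,-14.4,0,1],[0,0.436,0,-17.5,-17.7,0,1],[0,0.436,0,-17.5,-17.7,0,1]])

```text
t: 3.58
position: [0.5127, -0.2428, 0.2]
orientation: [0.794, 0.569, 0.174, -0.126]
force: [-0.1, -0.3, 0.1]
grip_width: 0.0937
grasp_force: 0.0
```

```bash
echo '[[-1.307,0.629,0.038,1.518,-0.027,0.996,-0.02],[0.21,0.615,0.302],[0.164,0.986,-0.001,0.0]]'>>log.txt; python3 - <<'E'
from h import *
s,R=st();w=snap('wrist')
f=w['frame'];c=proj(w,[.573-.0088,-.0735-.0266,.013]);print(c)
g=np.clip(f.astype(float)*1.5,0,255).astype(np.uint8)
x,y=int(np.clip(c[0]-60,0,520)),int(np.clip(c[1]-60,0,360))
cr=cv2.resize(g[y:y+120,x:x+120],(480,480),interpolation=cv2.INTER_CUBIC)
cv2.imwrite('pics/w2.png',np.hstack([cr,np.vstack([cv2.resize(f,(320,240)),np.zeros((240,320,3),np.uint8)])])[:,:,::-1])
# fit kinematics
import ast,itertools
from scipy.optimize import least_squares
D=[ast.literal_eval(l) for l in open('log.txt')]
def fk(q,p,sg):
    h,L1,L2,L3,e1,e2,e3,yaw=p
    T=np.eye(4)
    def m(R,t):
        M=np.eye(4);M[:3,:3]=R;M[:3,3]=t;return M
    rz=lambda a:Ro.from_euler('z',a).as_matrix();ry=lambda a:Ro.from_euler('y',a).as_matrix()
    for R_,t in((rz(sg[0]*q[0]),[0,0,h]),(ry(q[1]),[e1,0,L1]),(rz(sg[1]*q[2]),[0,0,0]),(ry(q[3]),[-e2,0,L2]),(rz(sg[2]*q[4]),[0,0,0]),(ry(q[5]),[e3,0,L3]),(rz(sg[3]*q[6]+yaw),[0,0,0])):
        T=T@m(R_,[0,0,0])@m(np.eye(3),t)
    return T
def res(p,sg):
    o=[]
    for q,x,qu in D:
        T=fk(q,p,sg);o+=list((T[:3,3]-x)*10)+list((T[:3,:3]-Ro.from_quat(qu).as_matrix()).ravel())
    return o
for sg in itertools.product((1,-1),repeat=4):
    b=min((least_squares(res,[.35,.4,.4,.2,.02,.02,.02,y0],args=(sg,)) for y0 in(-1.57,0,1.57,3.14)),key=lambda r:r.cost)
    if b.cost<.02: print(sg,b.cost,np.round(b.x,4))
E
```

```text
t 3.58 q [ 0.548  0.713  0.071  1.795 -0.624  0.869  0.742] p [ 0.5127 -0.2428  0.2   ] F [-0.1 -0.3  0.1] w 0.0937 gf 0.0
[[ 0.292  0.859  0.421]
 [ 0.947 -0.321 -0.002]
 [ 0.134  0.399 -0.907]]
[320.10630831 146.97359382]
```

View pics/w2.png

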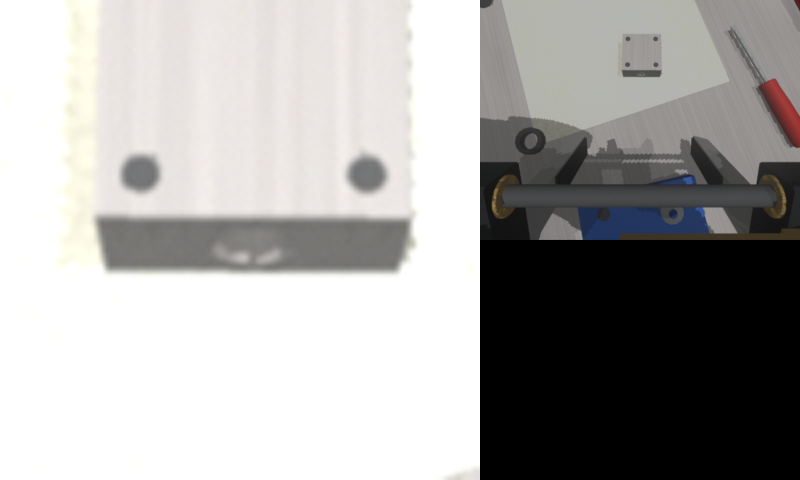

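The crop clearly shows the hole at (250,248), in the -y edge. I'll finish fitting the kinematics so I can check reach for the stand-up move.

```bash
cat > kin.py <<'E'
from h import *
import ast,itertools
from scipy.optimize import least_squares
D=[ast.literal_eval(l) for l in open('log.txt')]
rz=lambda a:Ro.from_euler('z',a).as_matrix();ry=lambda a:Ro.from_euler('y',a).as_matrix()
def fk(q,p,sg):
    yb,h,L1,L2,L3,e1,e2,e3,yaw=p[:9]
    R=rz(yb+sg[0]*q[0]);x=np.array([0,0,h])
    for M,t in((ry(q[1]),[e1,0,L1]),(rz(sg[1]*q[2])@ry(q[3]),[-e2,0,L2]),(rz(sg[2]*q[4])@ry(q[5]),[e3,0,L3])):
        R=R@M;x=x+R@np.array(t)
    return R@rz(sg[3]*q[6]+yaw),x
def res(p,sg):
    o=[]
    for q,x,qu in D:
        R,X=fk(q,p,sg);o+=list((X-x)*10)+list((R-Ro.from_quat(qu).as_matrix()).ravel())
    return o+list(np.array(p[5:8])*.02)
if __name__=='__main__':
    r=[]
    for sg in itertools.product((1,-1),repeat=4):
        b=min((least_squares(res,[yb,.35,.4,.4,.2,.02,.02,.02,y0],args=(sg,)) for y0 in(-1.57,0,1.57,3.14) for yb in (0,1.57,3.1,-1.57)),key=lambda r:r.cost)
        r.append((b.cost,sg,np.round(b.x,3)))
    for k in sorted(r,key=lambda k:k[0])[:3]:print(*k)
E
python3 kin.py
```

```text
0.0027997872716521155 (-1, -1, -1, -1) [-0.036  0.327  0.56   0.374  0.276 -0.009 -0.002 -0.015  1.535]
1.696928192038951 (-1, -1, -1, 1) [-4.000e-02  3.250e-01  5.620e-01  3.790e-01  2.730e-01 -7.000e-03
 -0.000e+00 -6.000e-03  7.546e+00]
1.7942707835043394 (-1, -1, 1, -1) [-0.049  0.135  0.522  0.149  0.064 -0.077 -0.177 -0.377  1.938]
```

```bash
cat > ik.py <<'E'
from kin import *
sg=(-1,)*4
P=least_squares(res,[-.036,.327,.56,.374,.276,0,0,0,1.535],args=(sg,)).x
lo=np.array([-3.06,-.37,-1.25,.18,-1.1,.23,-2.94])+.08;hi=np.array([3.06,2.12,1.32,2.47,4.24,1.98,2.94])-.08
def ik(R,x,q0):
    best=None
    for q in q0:
        r=least_squares(lambda q:np.r_[(fk(q,P,sg)[1]-x)*10,(fk(q,P,sg)[0]-R).ravel(),(q-q0[0])*.002],np.clip(q,lo+.01,hi-.01),bounds=(lo,hi))
        if best is None or r.cost<best.cost:best=r
    T=fk(best.x,P,sg);return best.x,np.linalg.norm(T[1]-x)
def standR(phi,a,up=-1): # tool points az phi, a below horizontal; tool x down side (up=-1)
    f=np.array([np.cos(phi),np.sin(phi),0]);u=np.array([0,0,1.])
    z=f*np.cos(a)-u*np.sin(a);x=up*(u*np.cos(a)+f*np.sin(a));return np.c_[x,np.cross(z,x),z]
E
python3 - <<'E'
from ik import *
a=np.radians(35);g=np.radians
q0=[np.array(D[-2][0] if abs(D[-2][0][0]-.548)<.01 else [.548,.713,.071,1.795,-.624,.869,.742])]
rng=np.random.default_rng(0);seeds=q0+[rng.uniform(lo,hi) for _ in range(4)]
for d in range(-110,131,20):
    R=standR(g(d),a);o=[]
    for nm,G in(('stand',[.573,-.074,.036]),('stand2',[.6,.03,.036]),('pan',[.474,.287,.15])):
        q,e=ik(R,np.array(G)-.078*R[:,2],seeds);o.append((nm,round(e*1000),np.round(q,2).tolist()))
    print(d,*o)
E
```

```text
-110 ('stand', 0, [-0.79, 1.37, 0.95, 1.49, -0.14, 1.08, -0.43]) ('stand2', 0, [-0.82, 1.36, 0.85, 1.28, -0.08, 1.31, -0.57]) ('pan', 0, [-1.1, 1.19, 0.7, 1.12, -0.05, 1.75, -0.85])
-90 ('stand', 0, [-0.98, 1.42, 1.08, 1.77, -0.3, 0.68, -0.11]) ('stand2', 0, [-1.02, 1.38, 1.0, 1.56, -0.15, 0.92, -0.32]) ('pan', 0, [-1.27, 1.14, 0.75, 1.34, 0.06, 1.46, -0.68])
-70 ('stand', 0, [-0.89, 1.2, 0.76, 2.03, 0.96, 0.31, -1.12]) ('stand2', 0, [-1.18, 1.44, 1.11, 1.85, -0.4, 0.49, 0.08]) ('pan', 0, [-1.48, 1.13, 0.9, 1.59, 0.07, 1.11, -0.48])
-50 ('stand', 0, [-0.05, 1.11, -0.5, 2.27, 1.97, 1.44, -1.59]) ('stand2', 0, [-0.39, 1.05, -0.27, 2.08, 1.74, 1.18, -1.53]) ('pan', 0, [-1.71, 1.22, 1.16, 1.87, -0.16, 0.7, -0.07])
-30 ('stand', 8, [-0.81, 1.27, 0.78, 2.39, 2.94, 0.78, -2.64]) ('stand2', 0, [-0.04, 1.19, -0.66, 2.33, 2.18, 1.6, -1.43]) ('pan', 0, [-1.02, 0.8, -0.14, 2.1, 1.4, 1.08, -1.33])
-10 ('stand', 25, [-0.11, 0.95, 0.17, 2.39, 3.07, 0.87, -1.77]) ('stand2', 12, [-0.71, 1.13, 0.54, 2.39, 2.95, 0.96, -2.25]) ('pan', 0, [-0.64, 0.88, -0.68, 2.36, 1.83, 1.44, -1.42])
10 ('stand', 14, [0
[... 538 characters left out ...]
 1.06, -0.19, 1.82, -1.02, 0.92, -1.99]) ('stand2', 0, [0.73, 1.12, -0.52, 1.91, -1.02, 0.58, -2.07]) ('pan', 11, [0.47, 0.93, -0.85, 2.18, -1.02, 0.31, -2.46])
90 ('stand', 0, [0.35, 1.14, 0.32, 1.54, -1.02, 1.45, -1.89]) ('stand2', 0, [0.31, 1.1, 0.09, 1.62, -1.02, 1.23, -1.99]) ('pan', 0, [0.49, 0.98, -0.86, 2.15, -1.02, 0.33, -2.22])
110 ('stand', 0, [0.25, 1.22, 0.4, 1.28, -0.86, 1.67, -1.85]) ('stand2', 0, [0.14, 1.19, 0.32, 1.34, -0.92, 1.57, -1.94]) ('pan', 0, [-0.06, 0.85, -0.02, 1.87, -1.02, 1.13, -2.06])
130 ('stand', 0, [0.15, 1.31, 0.47, 1.04, -0.73, 1.86, -1.75]) ('stand2', 0, [0.04, 1.29, 0.39, 1.07, -0.78, 1.79, -1.87]) ('pan', 0, [-0.29, 0.94, 0.26, 1.61, -0.9, 1.49, -1.99])
```

```bash
cat >> h.py <<'E'
def go(x,R):
    s=robot.state();R0=Ro.from_quat(s['orientation']).as_matrix()
    print('turn',np.round(Ro.from_matrix(R0.T@R).as_rotvec(),3),'cm',np.round(R0.T@(np.array(x)-s['position'])*100,2))
B=np.array([.322,.947,0]);A=np.array([.947,-.322,0]);U=np.array([0,0,1.])
def tR(a): # tilt a: z = -U cos + B sin
    z=-U*np.cos(a)+B*np.sin(a);return np.c_[np.cross(A,z),A,z]
E
python3 - <<'E'
from h import *
R=tR(np.radians(35));c=np.array([.573,-.0735,0])
x=c-.010*B+.024*U-.078*R[:,2]
print(x);go(x-.07*R[:,2],R);go(x,R)
E
```

```text
[ 0.55537405 -0.1253378   0.08789386]
turn [-0.003  0.175  0.004] cm [5.05 0.13 8.44]
turn [-0.003  0.175  0.004] cm [ 6.27  0.16 15.33]
```

Emit:
step_arm(series=[[0,0.09,0,2.5,0.1,4.2,1],[0,0.175,0,5.05,0.15,8.4,1],[0,0.175,0,5.05,0.15,8.4,1],[0,0.175,0,5.5,0.15,11,1],[0,0.175,0,5.9,0.15,13.3,1],[0,0.175,0,6.25,0.15,15.3,1],[0,0.175,0,6.25,0.15,15.3,1],[0,0.175,0,6.25,0.15,15.3,1]])

```text
t: 4.62
position: [0.5569, -0.1248, 0.0884]
orientation: [0.773, 0.559, 0.244, -0.175]
force: [-0.5, 0.1, -0.2]
grip_width: 0.094
grasp_force: 0.0
```

```bash
python3 - <<'E'
from h import *
st();snap('wrist','w3.png')
E
```

```text
t 4.62 q [ 0.548  0.922 -0.153  1.867 -0.882  0.644  0.925] p [ 0.5569 -0.1248  0.0884] F [-0.5  0.1 -0.2] w 0.094 gf 0.0
[[ 0.256  0.779  0.573]
 [ 0.95  -0.313  0.002]
 [ 0.181  0.543 -0.82 ]]
```

View pics/w3.png

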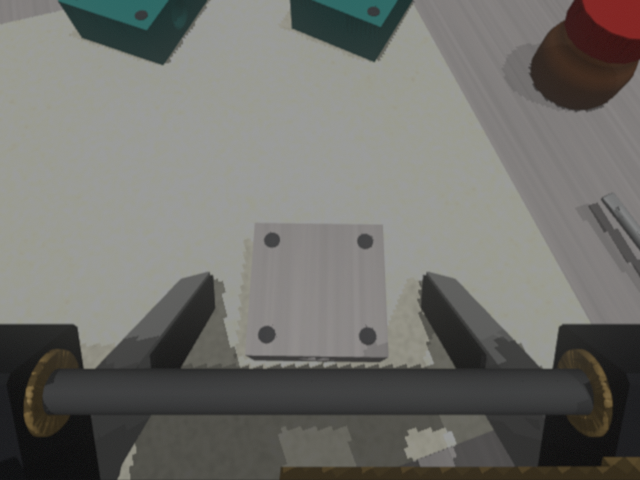

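The block at (250–388, 222–360) sits squarely between the fingertips (212,275) and (425,275). Closing the gripper.

Emit:
step_arm(series=[[0,0,0,0,0,0,0],[0,0,0,0,0,0,0],[0,0,0,0,0,0,0],[0,0,0,0,0,0,0],[0,0,0,0,0,0,0]])

```text
t: 5.3
position: [0.5562, -0.1246, 0.0874]
orientation: [0.773, 0.559, 0.244, -0.176]
force: [-0.0, -0.4, 1.2]
grip_width: 0.0554
grasp_force: 29.9
```

```bash
python3 - <<'E'
from ik import *
s,R=st()
th=np.radians(-90)
# lift 12cm, rotate -90 about tool y, grasp pt then at (.51,-.12)
x0=s['position'];g0=x0+.078*R[:,2]
up=R.T@np.array([0,0,12.]);print('lift',np.round(up,2))
R1=standR(np.arctan2(-.949,-.313),np.radians(35));print(np.round(R1.T,3))
q=np.array(s['qpos'])
for k in np.linspace(0,1,10):
    Rk=R@Ro.from_rotvec(k*Ro.from_matrix(R.T@R1).as_rotvec()).as_matrix()
    g=(g0+[0,0,.12])*(1-k)+np.array([.51,-.12,.15])*k
    q,e=ik(Rk,g-.078*Rk[:,2],[q]);print(round(e*1e3,1),np.round(q,2))
go(np.array([.51,-.12,.15])-.078*R1[:,2],R1)
E
```

```text
t 5.3 q [ 0.549  0.924 -0.155  1.867 -0.883  0.643  0.925] p [ 0.5562 -0.1246  0.0874] F [-0.  -0.4  1.2] w 0.0554 gf 29.9
[[ 0.257  0.778  0.574]
 [ 0.949 -0.314  0.   ]
 [ 0.18   0.545 -0.819]]
lift [ 6.88  0.   -9.83]
[[ 0.18   0.545 -0.819]
 [ 0.95  -0.313 -0.   ]
 [-0.257 -0.778 -0.574]]
0.0 [ 0.5   0.72 -0.08  1.84 -0.77  0.85  0.72]
0.0 [ 0.36  0.66  0.02  1.85 -0.66  0.78  0.57]
0.0 [ 0.19  0.63  0.14  1.86 -0.53  0.74  0.39]
0.0 [-0.    0.62  0.28  1.86 -0.39  0.72  0.21]
0.0 [-0.19  0.64  0.43  1.85 -0.25  0.72  0.04]
0.0 [-0.37  0.69  0.57  1.84 -0.14  0.75 -0.12]
0.0 [-0.51  0.77  0.68  1.82 -0.04  0.79 -0.24]
0.0 [-0.63  0.86  0.77  1.8   0.03  0.84 -0.35]
0.0 [-0.72  0.97  0.84  1.78  0.09  0.9  -0.43]
0.0 [-0.78  1.09  0.89  1.75  0.14  0.96 -0.5 ]
turn [ 0.000e+00 -1.571e+00 -1.000e-03] cm [10.56 -4.54 -5.71]
```

Emit:
step_arm(series=[[0,0,0,1.15,0,-1.64,0],[0,0,0,2.87,0,-4.1,0],[0,0,0,4.6,0,-6.55,0],[0,0,0,6.3,0,-9,0],[0,0,0,6.88,0,-9.83,0],[0,0,0,6.88,0,-9.83,0]])

```text
t: 6.05
position: [0.5562, -0.1245, 0.208]
orientation: [0.773, 0.559, 0.244, -0.176]
force: [-0.1, -0.6, -1.9]
grip_width: 0.0558
grasp_force: 29.9
```

Emit:
step_arm(series=[[0,-0.131,0,0.67,-0.4,-0.23,0],[0,-0.262,0,1.32,-0.75,-0.34,0],[0,-0.393,0,1.93,-1.1,-0.32,0],[0,-0.524,0,2.5,-1.5,-0.17,0],[0,-0.654,0,3.0,-1.9,0.09,0],[0,-0.785,0,3.42,-2.25,0.45,0],[0,-0.916,0,3.74,-2.6,0.92,0],[0,-1.047,0,3.95,-3.0,1.47,0],[0,-1.178,0,4.06,-3.4,2.07,0],[0,-1.309,0,4.03,-3.75,2.74,0],[0,-1.44,0,3.88,-4.1,3.43,0],[0,-1.571,0,3.6,-4.5,4.15,0]])

```text
t: 7.55
position: [0.5299, -0.0587, 0.1922]
orientation: [0.718, 0.52, -0.376, 0.271]
force: [0.4, -0.3, -1.9]
grip_width: 0.056
grasp_force: 29.9
```

```bash
python3 - <<'E'
from h import *
s,R=st();b=snap('side')
g=s['position']+.078*R[:,2];c=proj(b,g);print(g,c)
x,y=int(c[0]-75),int(c[1]-75)
cv2.imwrite('pics/s2.png',cv2.resize(b['frame'][y:y+150,x:x+150],(600,600),interpolation=cv2.INTER_CUBIC)[:,:,::-1])
E
```

```text
t 7.55 q [-0.781  1.108  0.878  1.756  0.117  0.971 -0.493] p [ 0.5299 -0.0587  0.1922] F [ 0.4 -0.3 -1.9] w 0.056 gf 29.9
[[ 0.177  0.542 -0.821]
 [ 0.95  -0.313 -0.001]
 [-0.257 -0.78  -0.571]]
[ 0.50977732 -0.11955683  0.14773888] [380.63820327 176.9754838 ]
```

View pics/s2.png

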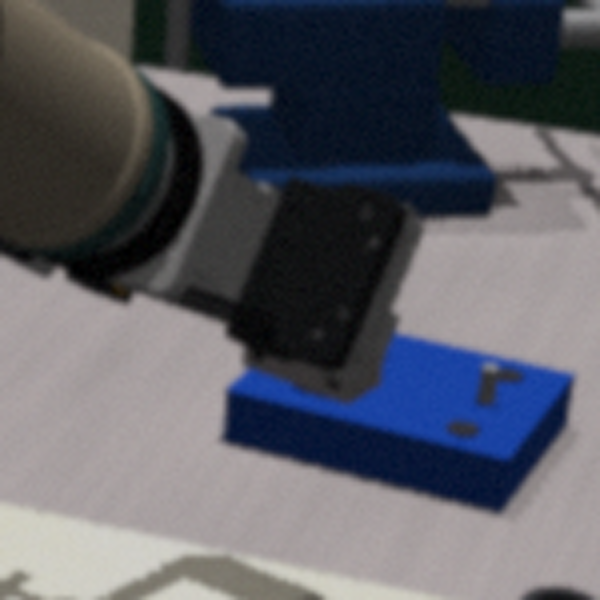

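The side crop shows the gripper tilted as intended at (330,300), with the block hidden behind the fingers. I'll lower it to just above the bench.

Emit:
step_arm(series=[[0,0,0,2.46,0,1.71,0],[0,0,0,5,0,3.5,0],[0,0,0,7.4,0,5.14,0],[0,0,0,8.37,0,5.82,0],[0,0,0,8.37,0,5.82,0]])

```text
t: 8.22
position: [0.5299, -0.0598, 0.0916]
orientation: [0.719, 0.52, -0.375, 0.27]
force: [-0.4, 0.1, -1.4]
grip_width: 0.0557
grasp_force: 29.9
```

Emit:
step_arm(series=[[0,0,0,0.16,0,0.11,0],[0,0,0,0.33,0,0.23,0],[0,0,0,0.41,0,0.29,0],[0,0,0,0.49,0,0.34,0],[0,0,0,0.57,0,0.4,0]])

```text
t: 8.85
position: [0.5303, -0.0595, 0.0851]
orientation: [0.719, 0.52, -0.374, 0.271]
force: [-0.2, 0.2, -2.7]
grip_width: 0.0558
grasp_force: 29.9
```

```bash
python3 - <<'E'
from h import *
s,R=st();print(s['ft_torque'])
a=snap('top');b=snap('side');g=s['position']+.078*R[:,2];print(g)
for sn in(a,b):print(proj(sn,g))
f=a['frame'][190:290,310:410];f2=b['frame'][170:290,310:430]
cv2.imwrite('pics/s3.png',np.hstack([cv2.resize(f,(400,400)),cv2.resize(f2,(400,400))])[:,:,::-1])
E
```

```text
t 8.85 q [-0.747  1.268  0.8    1.736  0.048  0.862 -0.563] p [ 0.5303 -0.0595  0.0851] F [-0.2  0.2 -2.7] w 0.0558 gf 29.9
[[ 0.18   0.545 -0.819]
 [ 0.95  -0.314  0.   ]
 [-0.257 -0.778 -0.574]]
[ 1.00623318 -0.26965357  0.00692594]
[ 0.51022768 -0.12015292  0.04038042]
[379.10605964 269.96731437]
[375.66865574 231.073952  ]
```

Emit:
step_arm(series=[[0,0,0,0.08,0,0.06,0],[0,0,0,0.16,0,0.12,0],[0,0,0,0.21,0,0.14,0],[0,0,0,0.21,0,0.14,0]])

```text
t: 9.45
position: [0.5302, -0.0594, 0.0825]
orientation: [0.719, 0.52, -0.374, 0.27]
force: [-0.3, 0.3, -1.9]
grip_width: 0.0558
grasp_force: 29.9
```

Emit:
step_arm(series=[[0,0,0,0.04,0,0.03,0],[0,0,0,0.06,0,0.05,0],[0,0,0,0.08,0,0.06,0],[0,0,0,0.08,0,0.06,0]])

```text
t: 9.95
position: [0.5303, -0.0595, 0.0821]
orientation: [0.719, 0.52, -0.374, 0.271]
force: [-1.1, 3.9, 4.5]
grip_width: 0.0556
grasp_force: 29.9
```

Contact: the vertical force rose by about 6 N. Releasing and backing off.

Emit:
step_arm(series=[[0,0,0,0,0,0,0.75],[0,0,0,0,0,0,1],[0,0,0,0,0,0,1],[0,0,0,0,0,0,1],[0,0,0,0,0,-1,1],[0,0,0,0,0,-3,1],[0,0,0,0,0,-6,1],[0,0,0,0,0,-9,1],[0,0,0,0,0,-12,1],[0,0,0,0,0,-12,1],[0,0,0,0,0,-12,1],[0,0,0,0,0,-12,1]])

```text
t: 11.45
position: [0.5602, 0.0327, 0.1499]
orientation: [0.719, 0.519, -0.375, 0.27]
force: [-0.3, -0.5, 0.1]
grip_width: 0.0944
grasp_force: 0.0
```

```bash
python3 - <<'E'
from h import *
s,R=st();a=snap('top');b=snap('side');w=snap('wrist')
X=[.507,-.128,.03];c=proj(a,X);d=proj(b,X);print(c,d,proj(w,[.51,-.12,.04]))
def cr(s,c,n):
    x=int(np.clip(c[0]-n,0,640-2*n));y=int(np.clip(c[1]-n,0,480-2*n));return cv2.resize(s['frame'][y:y+2*n,x:x+2*n],(400,400),interpolation=cv2.INTER_CUBIC)
cv2.imwrite('pics/s4.png',np.hstack([cr(a,c,50),cr(b,d,60)])[:,:,::-1])
v,u=np.mgrid[:480,:640];z=a['range_z'];W=(np.stack([(u-a['cx'])/a['fx']*z,(v-a['cy'])/a['fy']*z,z],-1)-a['t'])@a['R']
k=(abs(W[...,0]-.507)<.06)&(abs(W[...,1]+.13)<.05)&(W[...,2]>.045)&(W[...,2]<.062);p=W[k];print(len(p),p.mean(0) if len(p) else 0,cv2.minAreaRect((p[:,:2]*1000).astype(np.float32)) if len(p) else 0)
E
```

```text
t 11.45 q [-0.835  1.193  0.816  1.578  0.044  1.136 -0.563] p [0.5602 0.0327 0.1499] F [-0.3 -0.5  0.1] w 0.0944 gf 0.0
[[ 0.18   0.543 -0.82 ]
 [ 0.949 -0.315 -0.001]
 [-0.259 -0.778 -0.572]]
[382.53071727 271.60594564] [378.15387909 234.42802475] [315.64426666 239.26889081]
386 [ 0.50599506 -0.12947976  0.05471995] ((505.9625244140625, -129.70541381835938), (26.43381690979004, 56.003170013427734), 72.47306823730469)
```

View pics/s4.png

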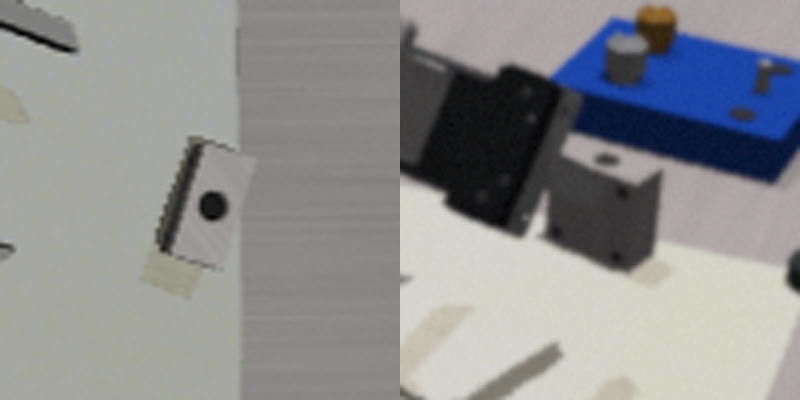

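The block stands on its own with the hole up: in the top crop the hole is at (213,206) on a 26×56 mm top face at z≈0.055. I'll let it stand a little longer, then re-grip.

Emit:
step_arm(series=[[0,0,0,0,0,0,1],[0,0,0,0,0,0,1],[0,0,0,0,0,0,1],[0,0,0,0,0,0,1],[0,0,0,0,0,3,1],[0,0,0,0,0,6,1],[0,0,0,0,0,8.5,1],[0,0,0,0,0,10.5,1],[0,0,0,0,0,11.5,1],[0,0,0,-0.05,0,11.9,1],[0,0,0,-0.05,0,11.9,1],[0,0,0,-0.05,0,11.9,1]])

```text
t: 13.1
position: [0.5309, -0.0584, 0.0828]
orientation: [0.719, 0.52, -0.374, 0.271]
force: [-0.8, -0.2, 0.6]
grip_width: 0.0936
grasp_force: 0.0
```

Emit:
step_arm(series=[[0,0,0,0,0,0,0],[0,0,0,0,0,0,0],[0,0,0,0,0,0,0],[0,0,0,0,0,0,0],[0,0,0,0,0,0,0],[0,0,0,0,0,0,0]])

```text
t: 13.85
position: [0.5304, -0.059, 0.0826]
orientation: [0.719, 0.52, -0.374, 0.271]
force: [1.0, 1.3, 0.6]
grip_width: 0.0557
grasp_force: 30.0
```

Emit:
step_arm(series=[[0,0,0,-0.82,0,-0.57,0],[0,0,0,-2.5,0,-1.7,0],[0,0,0,-4.9,0,-3.4,0],[0,0,0,-7.3,0,-5.1,0],[0,0,0,-9,0,-6.3,0],[0,0,0,-9,0,-6.3,0]])

```text
t: 14.6
position: [0.5308, -0.059, 0.1941]
orientation: [0.72, 0.519, -0.373, 0.271]
force: [0.1, -0.1, -2.4]
grip_width: 0.0559
grasp_force: 30.0
```

```bash
python3 - <<'E'
from ik import *
s,R=st()
x=np.array([.5303-.032,-.0595+.4165,.192]);R1=standR(np.arctan2(-.949,-.313),np.radians(35));go(x,R1)
q=np.array(s['qpos'])
for k in np.linspace(0,1,8):
    q,e=ik(R1,s['position']*(1-k)+x*k,[q]);print(round(e*1e3,1),np.round(q,2))
E
```

```text
t 14.6 q [-0.78   1.103  0.879  1.755  0.116  0.97  -0.493] p [ 0.5308 -0.059   0.1941] F [ 0.1 -0.1 -2.4] w 0.0559 gf 30.0
[[ 0.183  0.545 -0.818]
 [ 0.949 -0.314  0.003]
 [-0.255 -0.777 -0.575]]
turn [ 0.001 -0.002 -0.003] cm [ 22.27 -16.15 -31.38]
0.0 [-0.79  1.1   0.89  1.76  0.12  0.96 -0.5 ]
0.0 [-0.87  1.1   0.87  1.72  0.09  1.06 -0.54]
0.0 [-0.94  1.1   0.85  1.67  0.06  1.16 -0.58]
0.0 [-1.    1.11  0.84  1.6   0.03  1.26 -0.62]
0.0 [-1.05  1.13  0.82  1.51 -0.01  1.37 -0.66]
0.0 [-1.09  1.15  0.8   1.41 -0.04  1.49 -0.7 ]
0.0 [-1.12  1.18  0.79  1.28 -0.07  1.6  -0.74]
0.0 [-1.14  1.22  0.77  1.14 -0.1   1.73 -0.78]
```

Emit:
step_arm(series=[[0,0,0,1.1,-0.8,-1.6,0],[0,0,0,3.3,-2.4,-4.7,0],[0,0,0,6.1,-4.4,-8.6,0],[0,0,0,8.9,-6.5,-12.6,0],[0,0,0,11.7,-8.5,-16.5,0],[0,0,0,14.5,-10.5,-20.4,0],[0,0,0,17.3,-12.5,-24.3,0],[0,0,0,19.9,-14.4,-28,0],[0,0,0,21.6,-15.7,-30.5,0],[0,0,0,22.3,-16.1,-31.4,0],[0,0,0,22.3,-16.1,-31.4,0],[0,0,0,22.3,-16.1,-31.4,0]])

```text
t: 16.1
position: [0.4984, 0.3555, 0.1898]
orientation: [0.719, 0.518, -0.375, 0.271]
force: [0.1, 0.3, -1.4]
grip_width: 0.0555
grasp_force: 30.0
```

```bash
python3 - <<'E'
from ik import *
s,R=st();go([.4983,.357,.192],standR(np.arctan2(-.949,-.313),np.radians(35)))
a=snap('top');b=snap('side')
X=[.474,.287,.12];c=proj(a,X);d=proj(b,X);print(c,d)
def cr(s,c,n):
    x=int(np.clip(c[0]-n,0,640-2*n));y=int(np.clip(c[1]-n,0,480-2*n));return cv2.resize(s['frame'][y:y+2*n,x:x+2*n],(400,400),interpolation=cv2.INTER_CUBIC)
cv2.imwrite('pics/s5.png',np.hstack([cr(a,c,80),cr(b,d,130)])[:,:,::-1])
v,u=np.mgrid[:480,:640];z=a['range_z'];W=(np.stack([(u-a['cx'])/a['fx']*z,(v-a['cy'])/a['fy']*z,z],-1)-a['t'])@a['R']
k=(abs(W[...,0]-.474)<.04)&(abs(W[...,1]-.287)<.03)&(W[...,2]>.15)&(W[...,2]<.18);p=W[k];print(len(p),np.percentile(p,[5,50,95],axis=0))
A_=np.c_[p[:,:2],np.ones(len(p))];print(np.linalg.lstsq(A_,p[:,2],rcond=None)[0])
E
```

```text
t 16.1 q [-1.118  1.243  0.774  1.114 -0.121  1.746 -0.776] p [0.4984 0.3555 0.1898] F [ 0.1  0.3 -1.4] w 0.0555 gf 30.0
[[ 0.181  0.543 -0.82 ]
 [ 0.949 -0.316  0.   ]
 [-0.259 -0.778 -0.572]]
turn [-0.002  0.002 -0.002] cm [-0.1  -0.06 -0.23]
[159.21241523 291.63360864] [311.23446337 335.75139413]
755 [[0.4434568  0.26928017 0.15147395]
 [0.47426239 0.28673673 0.16190332]
 [0.51117701 0.31133112 0.16637191]]
[0.02860085 0.06173115 0.12954915]
```

View pics/s5.png

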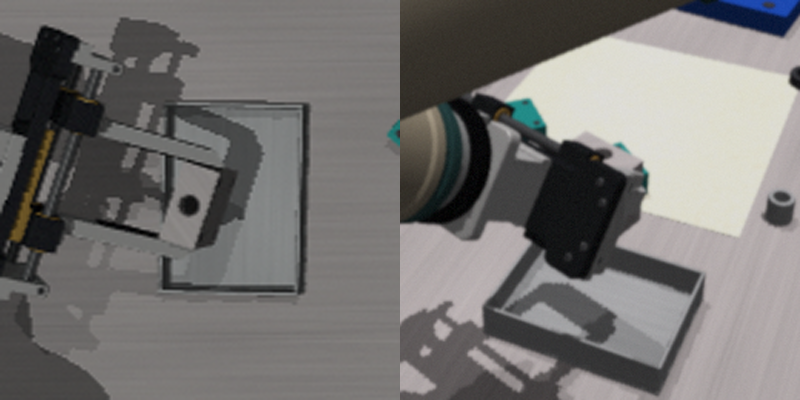

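The block is held hole-up (top crop (188,205)) and, after allowing for parallax, centred at about (0.474, 0.286) over the pan with its underside at about 0.107 m. I'll let it settle briefly and hand in.

Emit:
step_arm(series=[[0,0,0,0,0,0,0],[0,0,0,0,0,0,0],[0,0,0,0,0,0,0],[0,0,0,0,0,0,0]])

```text
t: 16.7
position: [0.4983, 0.3572, 0.1898]
orientation: [0.719, 0.52, -0.374, 0.27]
force: [-0.1, 0.1, -1.5]
grip_width: 0.0557
grasp_force: 30.0
```

```bash
python3 -c "
from h import *
s,R=st();print(np.abs(s['joint_velocities']).max());print(robot.hand_in())"
```

```text
t 16.7 q [-1.119  1.243  0.773  1.111 -0.121  1.746 -0.776] p [0.4983 0.3572 0.1898] F [-0.1  0.1 -1.5] w 0.0557 gf 30.0
[[ 0.18   0.545 -0.819]
 [ 0.95  -0.314 -0.   ]
 [-0.257 -0.778 -0.574]]
0.002147681346234593
the job is handed in; nothing more can be done
None
```

Handed in at 16.7 s, with no verdict returned: the block stood by itself hole-up on the bench, and is now held still, hole up, with its underside about 11 cm above the bench (8 cm above the rim) over the middle of the steel pan.

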